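# Show that a used tractor hitch lever finds its float notch

### The job

A buyer at the market stall wants to see that the second-hand tractor hitch control works: draw its tall lever, the one with the long barrel grip, all the way back towards you to its rear stop, then push it forward past the stiff detent until it drops into the float notch, and let go of it there. Do not force it on beyond the notch, do not shift the short ball-ended lever beside it, and leave the goods lying around as they are.

Things in the scene. Friction and masses are not known exactly. Their poses are not given: they have to be found in the camera images.
- stand: Fixed display stand: dark steel base plate 300 (x) x 520 (y) x 12 mm, carrying two green 30 mm posts at x = +65, y = +-240 mm. Origin: centre of the plate's underside; x points away from the robot, yaw within 0.2 rad. The two lever units stand on the plate about 100 mm left and right of its middle (either way round), within 5 mm of x = 0, squared with the stand.
- hitch_unit: The hitch control, fixed on the stand: grey housing 150 x 85 mm at the foot and 70 mm high, with two steel quadrant plates (y = +-26 mm, outer radius 100 mm about the pivot, 108 beyond the notch) that have the float notch at their far (+x) end. Origin: centre of its underside, on the plate; its x is the direction in which the lever is pushed, y is along the pivot.
- hitch_pivot (a point): Pivot of the tall lever, 88 mm above the hitch unit's underside (100 mm above the table); axes as the hitch unit's.
- hitch_lever (a joint): Angle of the tall lever about its pivot (rad), growing as the grip goes forward (+x of the hitch unit). 0 is the rear stop, where it leans 0.30 rad back from upright towards the robot: forward lean = value - 0.30. Starts between 0.12 and 0.34. It moves with light drag (2 to 4 N at the grip, more if fast) and stays where left up to about 0.35; then the detent resists.
- hitch_grip (a point): Point on the axis of the tall lever's black barrel grip, 158 mm from the pivot. The grip is a cylinder 28 mm in diameter, along the lever from 115 to 200 mm from the pivot; below it is a 14 mm steel rod.
- ball_unit: The neighbouring control, fixed on the stand: same grey housing, without quadrant plates. Origin: centre of its underside.
- ball_top (a point): Centre of the 36 mm black ball on the short lever of the ball unit, 92 mm above its pivot (which is 88 mm above the unit's underside); it stays where it is left. To be left alone.
- elbow: Loose steel pipe elbow, 90 mm long, 54 mm wide, 82 mm high, standing on the front of the stand's plate between the units. Origin: under its upright branch. To be left alone.
- wrench: Loose steel wrench, 200 mm long, lying on the table beside the stand. Origin: middle, on the table. To be left alone.
- carton: Loose cardboard box 110 x 90 x 70 mm on the table beside the stand. Origin: centre of its underside. To be left alone.
- tie_bar (a point): Middle of the green tie bar above the levers, 40 x 30 mm, 510 mm along the stand's y, between the posts: in the stand's frame x = 45 to 85 mm, underside 345 mm and top 375 mm above the table. It bars an upright gripper from following the lever forward; one leaning back towards the robot passes below it.
- float_notch (a point): Float notch in the quadrant plates, 90 mm from the pivot, where the lever stands at joint 0.92. On the way the spring detent stiffens to about 14 to 17 N at the grip near 0.55; its crest is at 0.72. Let go before the crest, the lever falls back; past it, it snaps ahead by itself into the notch. Beyond the notch a very stiff spring resists (25 to 35 N at the grip by 0.95): not to be forced.

How it is judged:
On the way:
1. the tall lever is back at its rear stop (joint below 0.04 rad) (value of joint hitch_lever below 0.04 rad), for 0.2 s.
At the end, for the whole second after the job is handed in: The tall lever rests in its float notch (joint 0.87 to 0.95 rad, still), let go; the ball of the short lever is within 15 mm, and the elbow, wrench and carton within 20 mm, of where they started (value of joint hitch_lever between 0.87 and 0.95 rad and velocity of joint hitch_lever between -0.05 and 0.05 rad/s and distance of ball_top from where it was at the start of the episode below 0.015 m and distance of each of elbow, wrench, carton from where it was at the start of the episode below 0.02 m); the robot touches nothing.
It fails at once if the tall lever is forced beyond the float notch (joint above 0.96 rad) (value of joint hitch_lever above 0.96 rad).
It fails at once if the short ball lever is shifted (ball moved over 15 mm) (distance of ball_top from where it was at the start of the episode above 0.015 m).
It fails at once if the elbow, wrench or carton is shifted (over 20 mm) (distance of any of elbow, wrench, carton from where it was at the start of the episode above 0.02 m).
It also fails if it takes over 61 s, if anything falls off the work surface, if the arm or the gripper's body presses on something with over 40 N, if the wrist force passes 120 N, or if a joint passes its speed limit or range.

### The arm

A 6-joint arm with a two-finger parallel gripper is mounted at the origin on the work surface. World frame = base frame: x ahead of the robot, y to its left, z up, the work surface at z = 0. Lengths are in m, angles in rad, forces in N, time in s.
With the tool pointing down it reaches from about 0.35 to 0.875 m from the base axis. Payload 4.2 kg.
Tool frame: the origin (TCP) lies at the very end of the fingers, on their centre line; the grasp point (between the pads) lies 19 mm behind it; z points along the fingers, y is the line along which they close (so a half turn about z gives the same grasp; the last joint's range is limited). The gripper opens to 87 mm and grips with 3 to 60 N. Pads are 19 mm wide; open, the fingers measure 117 mm over their backs; the gripper's body (75 mm by 190 mm) begins 51 mm behind the grasp point.
Start: joints at [-1.017, 0.385, 0.008, 0, -1.194, -0.259], TCP at [0.182, -0.598, 0.188] pointing down, gripper open.
Joint ranges: [-3.14, 3.14], [-1.21, 2.06], [-1.07, 1.41], [-3.16, 2.05], [-2.99, -0.16], [-3.1, 3.1]. Speed limits (rad/s): [2.79, 2.79, 3.14, 3.14, 3.14, 3.14].

### API

Orientations are given as a unit quaternion [x, y, z, w].
In Python, from station import env, viewer, probe_bus, hand_in gives the robot as it stands (env), with the cameras (viewer), the job as plain functions and the readings (probe_bus).
- The arm moves only by the tool jog_arm, called after ">>>" as name(argument=value, ...) on one line, values as JSON. Schema: {"type":"object","properties":{"deltas":{"type":"array","items":{"type":"number"},"minItems":6,"maxItems":120},"jaw":{"type":"number"},"only":{"type":"string"},"quiet":{"type":"boolean"},"lines":{"type":"string"}},"required":["deltas"],"additionalProperties":false}. deltas is one flat list of numbers that holds 1 to 20 rows one after another, with no inner brackets; each row has 6 numbers: dx, dy, dz in m, then a rotation vector rx, ry, rz in rad; each row shifts and turns the commanded pose from where the row before left it, along the tool's axes as they then stand; what a row does not reach is not made up. A row lasts 1/10 s, in which the tool goes at most 0.05 m and 0.15 rad, less where a joint would pass 70% of its speed; a pose out of reach is approached as far as the arm can. jaw is the opening from 0.0 (shut) to 1.0 (fully open), set as the call begins (left out keeps the last). The fingers move at their own pace and stop on an object; the grip force is fixed at half the most. Time passes only in rows, so rows that do not move let the fingers close. The tool returns the time, the measured TCP pose, the force, the opening and the grip force at its end. only (a regular expression) keeps the lines of the reply that match it, lines (a string "A,B") keeps lines A to B, and quiet returns only ok. Input that does not fit is refused with a message, and nothing moves.
- probe_bus.read_state(): the state, without advancing time (a new reading comes with each control period).
- viewer.get_image(name): name is "scene" or "top"; returns a dict with "image" (384x512x3 uint8, red, green, blue), "fx", "fy", "cx", "cy" (pixels), "eye" and "rotation" of the camera in the world. Camera axes: x right, y down, z forward; pixel columns grow to the right and rows downward; lengths in m; the calibration is good to about 2 mm. A picture is of the moment at which its call begins. There is no depth.
- hand_in(): hands the job in; it is judged then, once.
The state is a dict: "time": time; "qpos": joint angles; "qvel": joint speeds; "joint_efforts": joint torques, N m; "tool_pos": TCP position; "tool_rot": TCP orientation; "wrist_force": force on the tool from outside, world axes, zero at the start; "moment": the same for the moment, N m; "opening": opening from 0.0 (shut) to 1.0 (fully open); "finger_force": force on a finger pad.
Only numpy, scipy, OpenCV 4.12 (cv2) and the standard library are available. Lean on these libraries where they do the work, as an engineer would, in place of code of your own. Each camera call takes 0.05 s, during which the arm holds its last target. There are 200 camera calls.

## Working session

There is one attempt and no reset: what is moved stays moved. The work goes in short steps, Python scripts to look and compute and a tool call to move; the robot and the scene stay as the last step left them, time stands still between calls to the robot, and variables do not carry over. Pictures are saved under pics/ and viewed, at most 10 in all, crops included, and the job is handed in when it is done.

```bash
ls; mkdir -p pics; python3 - <<'E'
from station import env, viewer, probe_bus, hand_in
import cv2,numpy as np,pickle
d={}
for n in("scene","top"):
    g=viewer.get_image(n);d[n]=g
    cv2.imwrite(f"pics/{n}0.png",g["image"][:,:,::-1])
    print(n,g["fx"],g["fy"],g["cx"],g["cy"],np.round(g["eye"],4).tolist(),np.round(g["rotation"],4).tolist())
pickle.dump(d,open("im0.pkl","wb"))
s=probe_bus.read_state();print({k:np.round(v,3).tolist() for k,v in s.items()})
E
```

```text
pics
station.py
scene 432.8077996429314 432.8077996429314 254.99043339956225 193.2690550893826 [1.4116, 0.0586, 1.3849] [0.649, 0.6948, -0.2286, -0.2094]
top 426.609802684232 426.609802684232 254.5822365935523 187.0187620714885 [0.3948, 0.0191, 1.8632] [-0.701, 0.7117, -0.033, 0.0317]
{'time': 0.1, 'qpos': [-1.017, 0.386, 0.007, -0.0, -1.194, -0.259], 'qvel': [-0.001, -0.002, 0.004, 0.004, 0.001, -0.001], 'joint_efforts': [-0.0, -39.169, 18.793, 4.232, 0.013, -0.0], 'tool_pos': [0.181, -0.597, 0.187], 'tool_rot': [-0.147, 0.989, 0.001, -0.0], 'wrist_force': [-0.021, -0.214, 0.618], 'moment': [0.001, -0.005, -0.01], 'finger_force': 0.0, 'opening': 1.0}
```

View pics/scene0.png

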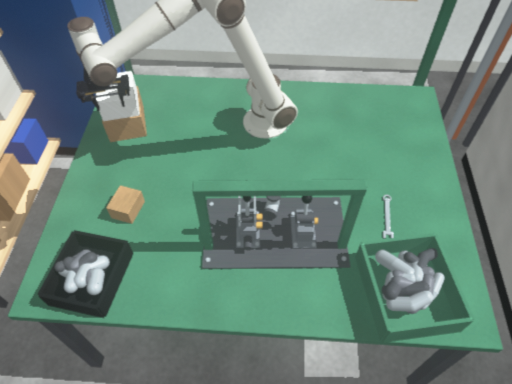

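View pics/top0.png

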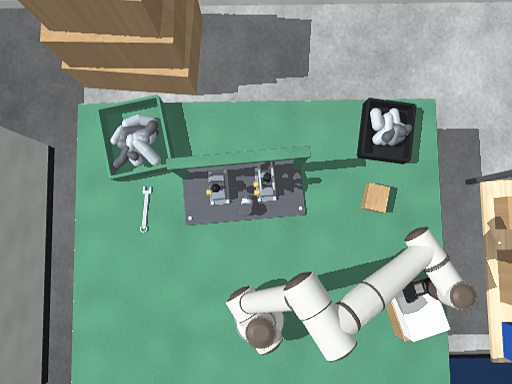

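```bash
cat > h.py <<'E'
import numpy as np
from scipy.spatial.transform import Rotation as R
def ray(g,uv):
    r=R.from_quat(g["rotation"]).as_matrix() if np.size(g["rotation"])==4 else np.array(g["rotation"])
    d=r@np.array([(uv[0]-g["cx"])/g["fx"],(uv[1]-g["cy"])/g["fy"],1]);return np.array(g["eye"]),d/np.linalg.norm(d)
def onz(g,uv,z):
    e,d=ray(g,uv);return e+d*(z-e[2])/d[2]
def onplane(g,uv,p,n):
    e,d=ray(g,uv);return e+d*(np.dot(p-e,n)/np.dot(d,n))
def tri(g1,u1,g2,u2):
    e1,d1=ray(g1,u1);e2,d2=ray(g2,u2)
    t=np.linalg.lstsq(np.c_[d1,-d2],e2-e1,rcond=None)[0]
    a=e1+t[0]*d1;b=e2+t[1]*d2;return (a+b)/2,np.linalg.norm(a-b)
E
python3 - <<'E'
import pickle,cv2,numpy as np
d=pickle.load(open("im0.pkl","rb"))
a=d["scene"]["image"][170:280,185:375];b=d["top"]["image"][140:235,170:320]
a=cv2.resize(a,None,fx=4,fy=4,interpolation=cv2.INTER_CUBIC);b=cv2.resize(b,None,fx=5,fy=5,interpolation=cv2.INTER_CUBIC)
cv2.imwrite("pics/s1.png",a[:,:,::-1]);cv2.imwrite("pics/t1.png",b[:,:,::-1])
from h import *
print(np.round(ray(d["top"],(254,187))[1],3),np.round(ray(d["scene"],(254,187))[1],3))
E
```

```text
[ 0.092 -0.001 -0.996] [-0.599 -0.049 -0.799]
```

View pics/s1.png

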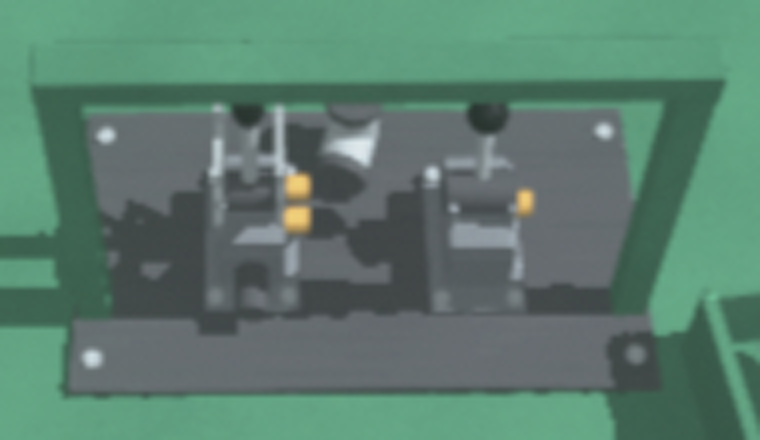

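View pics/t1.png

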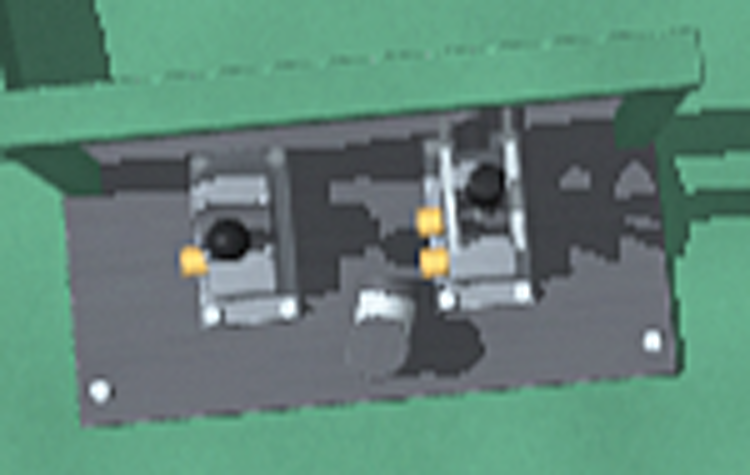

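```bash
python3 - <<'E'
import pickle,cv2,numpy as np
from h import *
d=pickle.load(open("im0.pkl","rb"))
roi={"scene":(185,170,375,280),"top":(170,140,320,235)}
def blobs(m,off,mn):
    n,l,st,c=cv2.connectedComponentsWithStats(m.astype(np.uint8))
    return [(np.round(c[i]+off,1).tolist(),st[i][2:5].tolist()) for i in range(1,n) if st[i][4]>=mn]
for n,(x0,y0,x1,y1) in roi.items():
    im=d[n]["image"][y0:y1,x0:x1].astype(int);r,g,b=im[...,0],im[...,1],im[...,2]
    print(n,"black",blobs((im.max(2)<42),(x0,y0),6))
    print(n,"yellow",blobs((r>180)&(b<130),(x0,y0),5))
    print(n,"white",blobs((im.min(2)>165),(x0,y0),3))
    m=((abs(r-g)<25)&(abs(g-b)<25)&(im.max(2)<150)).astype(np.uint8)
    cs,_=cv2.findContours(m,cv2.RETR_EXTERNAL,cv2.CHAIN_APPROX_NONE);c=max(cs,key=cv2.contourArea)
    print(n,"plate",(cv2.approxPolyDP(c,3,True)[:,0]+(x0,y0)).tolist())
t=d["top"]
for uv in ((186.4,225),(305.6,214.4)):print(np.round(onz(t,uv,.012),4))
s=d["scene"]
for cx,cy in((66,390),(658,388),(70,318),(655,312)):print("s",np.round(onz(s,(185+cx/4,170+cy/4),.012),4))
E
```

```text
scene black []
scene yellow [([258.8, 215.9], [6, 5, 25]), ([315.9, 219.9], [3, 5, 14]), ([258.6, 223.9], [6, 5, 27])]
scene white [([335.5, 202.0], [4, 3, 8]), ([211.0, 203.3], [3, 3, 7]), ([238.8, 209.6], [2, 9, 11]), ([273.7, 206.6], [10, 7, 45]), ([254.4, 210.1], [2, 5, 7]), ([292.5, 213.0], [2, 3, 6]), ([207.6, 258.9], [4, 3, 11])]
scene plate [[206, 201], [213, 248], [203, 249], [203, 268], [349, 267], [346, 248], [337, 247], [343, 222], [338, 197], [256, 198], [256, 210], [263, 214], [261, 220], [249, 210], [253, 208], [253, 198], [249, 196]]
top black [([267.7, 178.4], [7, 8, 18]), ([216.4, 187.8], [8, 8, 31])]
top yellow [([255.2, 183.9], [5, 5, 18]), ([207.8, 191.8], [5, 6, 18]), ([256.3, 192.0], [6, 5, 23])]
top white [([271.8, 171.6], [3, 8, 15]), ([259.4, 179.3], [4, 22, 42]), ([210.0, 177.5], [3, 2, 4]), ([255.9, 177.4], [3, 4, 8]), ([273.3, 185.3], [3, 8, 15]), ([256.0, 188.0], [1, 3, 3]), ([267.5, 188.0], [4, 1, 4]), ([220.0, 191.5], [3, 2, 4]), ([214.5, 193.0], [6, 1, 6]), ([261.0, 194.0], [3, 1, 3]), ([212.8, 196.8], [3, 2, 4]), ([258.8, 199.3], [3, 5, 11]), ([267.0, 197.0], [3, 1, 3]), ([274.0, 198.0], [3, 5, 11]), ([211.5, 202.0], [4, 6, 12]), ([244.9, 200.4], [9, 6, 39]), ([226.3, 200.9], [6, 4, 13]), ([263.5, 200.0], [4, 1, 4]), ([216.5, 203.0], [4, 1, 4]), ([300.0, 207.8], [3, 4, 10]), ([189.5, 217.5], [4, 4, 12])]
top plate [[300, 168], [292, 168], [294, 159], [186, 168], [190, 172], [190, 178], [183, 179], [186, 224], [305, 214]]
[0.4044 0.3116 0.012 ]
[ 0.4424 -0.2047  0.012 ]
s [ 0.7455 -0.1833  0.012 ]
s [0.7089 0.3319 0.012 ]
s [ 0.6746 -0.1898  0.012 ]
s [0.6335 0.3336 0.012 ]
```

```bash
cat >> h.py <<'E'
psi=0.072
X=np.array([np.cos(psi),np.sin(psi),0]);Y=np.array([-np.sin(psi),np.cos(psi),0]);S0=np.array([.5753,.0639,0])
def st(p): p=np.asarray(p)-S0;return np.round([p@X,p@Y,p[2]],4)
E
python3 - <<'E'
import pickle
from h import *
import cv2
d=pickle.load(open("im0.pkl","rb"));t=d["top"];s=d["scene"]
for a,b in(((256.3,192),(258.8,215.9)),((255.2,183.9),(258.6,223.9)),((207.8,191.8),(315.9,219.9)),((216.4,187.8),(185+487/4,170+113/4))):
    p,e=tri(t,a,s,b);print("tri",st(p),round(e,4))
print("bolts plate",[st(onz(t,u,.015)) for u in((300,207.8),(189.5,217.5))],[st(onz(s,u,.015)) for u in((211,203.3),(335.5,202),(207.6,258.9))])
for z in(.03,.09):print("housing bolts",z,[st(onz(t,u,z)) for u in((258.8,199.3),(274,198),(211.5,202),(226.3,200.9))])
p=[onz(t,(170+c/5,140+r/5),.19) for c,r in((448,200),(516,190))];print("plates",[st(q) for q in p])
# dark blob outline
for n,(x0,y0,x1,y1) in {"top":(255,168,282,190),"scene":(237,193,257,206)}.items():
    g=d[n]["image"][y0:y1,x0:x1].max(2);print(n,x0,y0);print("\n".join(" ".join(f"{v:3d}" for v in r) for r in g))
E
```

```text
tri [-0.0391 -0.0555  0.0466] 0.0036
tri [-0.0042 -0.0552  0.047 ] 0.0063
tri [-0.0203  0.152   0.047 ] 0.0011
tri [-0.0197  0.1045  0.1848] 0.0019
bolts plate [array([-0.1214, -0.2366,  0.015 ]), array([-0.1216,  0.2432,  0.015 ])] [array([-0.1188, -0.241 ,  0.015 ]), array([-0.1221,  0.2391,  0.015 ]), array([ 0.1201, -0.2392,  0.015 ])]
housing bolts 0.03 [array([-0.0701, -0.0618,  0.03  ]), array([-0.0702, -0.1275,  0.03  ]), array([-0.064 ,  0.1418,  0.03  ]), array([-0.0648,  0.078 ,  0.03  ])]
housing bolts 0.09 [array([-0.0738, -0.0609,  0.09  ]), array([-0.0739, -0.1244,  0.09  ]), array([-0.0679,  0.1362,  0.09  ]), array([-0.0687,  0.0745,  0.09  ])]
plates [array([-0.0043, -0.0691,  0.19  ]), array([-0.0011, -0.1232,  0.19  ])]
top 255 168
136 137 136 129 121 107  61  65  68  70  67  60  68 110 106 128 180 199 112  65  69  70  72  72  72  74  72
156 152 147 172 174 111  60  65  68  74  71  65  74 104  98 100 224 248 119  64  68  71  71  73  70  72  72
138 141 132 215 232 110  77  82  87  93  91  93  96 101  94  85 219 244 136  66  69  71  73  73  71  73  71
115 118 103 20
[... 2391 characters left out ...]
 119  73  57  56  56  56  58  60  77 118 145 163 185 179 156
124 129 132 134 129 106  73  55  54  54  55  55  60  73 100 119 146 180 174 135
114 120 126 127 121 107  83  61  54  53  54  56  62  84 104 115 145 186 178 132
113 120 127 126 118 110  98  75  60  55  57  63  77  99 110 114 142 185 175 124
113 122 133 131 119 113 110  97  80  74  75  94 106 109 107 106 131 179 169 105
113 121 134 132 119 112 111 110 110 106 113 139 136 109  90  83 123 179 169 102
113 123 137 134 119 112 111 113 119 125 140 155 137  95  76  79 122 179 168 102
115 140 159 146 121 112 110 112 119 126 142 154 128  83  72  79 121 178 168 103
120 172 202 171 124 112 111 112 118 126 140 150 123  80  73  77 121 178 168 101
```

```bash
cat >> h.py <<'E'
from scipy.optimize import brentq
P=S0-.096*Y+0*X+[0,0,.1]
def pt(r,q,x0=0): a=q-.30;return P+x0*X+r*(np.sin(a)*X+np.array([0,0,np.cos(a)]))
E
python3 - <<'E'
import pickle
from h import *
d=pickle.load(open("im0.pkl","rb"));t=d["top"];s=d["scene"]
def ang(g,uv,r):
    # x,z in hitch plane along ray at radius r
    e,dd=ray(g,uv);f=lambda k:np.linalg.norm((e+k*dd-P)-((e+k*dd-P)@Y)*Y)-r
    k0=-((e-P)@dd);k=brentq(f,k0-.5,k0);p=e+k*dd-P;return np.round(p,4),st(e+k*dd),round(np.arctan2(p@X,p[2])+.3,3)
for u in((267,175.5),(267,176),(267,176.5)):print("top disc",ang(t,u,.2))
for u in((246.5,200.8),(247,201.5)):print("scene barrel bottom",ang(s,u,.115))
print("P",P)
a=tri(t,(267,176),s,(246.8,194));print(st(a[0]),a[1])
for q in(0,.2,.92):print(q,np.round(pt(.158,q),4),np.round(pt(.2,q),4))
E
```

```text
top disc (array([-0.0019,  0.0006,  0.2   ]), array([-0.0018, -0.0953,  0.3   ]), np.float64(0.291))
top disc (array([-0.0037,  0.0006,  0.2   ]), array([-0.0037, -0.0951,  0.3   ]), np.float64(0.282))
top disc (array([-0.0056,  0.0007,  0.1999]), array([-0.0055, -0.0949,  0.2999]), np.float64(0.272))
scene barrel bottom (array([ 0.0107, -0.0018,  0.1145]), array([ 0.0105, -0.0986,  0.2145]), np.float64(0.392))
scene barrel bottom (array([1.320e-02, 1.000e-04, 1.142e-01]), array([ 0.0132, -0.0969,  0.2142]), np.float64(0.415))
P [ 0.58220603 -0.03185128  0.1       ]
[ 0.003  -0.0973  0.2423] 0.00038929216356501305
0 [ 0.5356 -0.0352  0.2509] [ 0.5233 -0.0361  0.2911]
0.2 [ 0.5665 -0.033   0.2572] [ 0.5623 -0.0333  0.299 ]
0.92 [ 0.6738 -0.0252  0.2286] [ 0.6981 -0.0235  0.2628]
```

The frame checks out: plate 0.302 × 0.518 m, and the tall lever is the black barrel at y≈-0.03, top view px (267,176), joint ≈0.28. The ball is on the +y side, at top view px (216,188). I'll raise the arm, square it to the stand, and work out the next move.

>>> jog_arm(deltas=[0, 0, -0.05, 0, 0, 0, 0, 0, -0.05, 0, 0, 0, 0, 0, -0.05, 0, 0, 0.075, 0, 0, -0.05, 0, 0, 0.075, 0, 0, -0.03, 0, 0, 0.075, 0, 0, 0, 0, 0, 0], jaw=1.0)

```text
time: 0.7
tool_pos: [0.1817, -0.5993, 0.4233]
tool_rot: [-0.034, 0.999, -0.005, 0.002]
wrist_force: [-0.3, 0.7, 0.3]
opening: 0.999
finger_force: 0.0
```

```bash
cat >> h.py <<'E'
def tz(th): return np.sin(th)*X-np.array([0,0,np.cos(th)])
def tgt(q,th,back=0,r=.158): return pt(r,q)+(.019-back)*tz(th)
def delta(s,p):
    r=R.from_quat(s["tool_rot"]);return np.round(r.inv().apply(p-np.array(s["tool_pos"])),4)
def rotd(s,th):
    z=tz(th);M=np.c_[np.cross(Y,z),Y,z];return np.round((R.from_quat(s["tool_rot"]).inv()*R.from_matrix(M)).as_rotvec(),3)
E
python3 - <<'E'
from h import *
from station import env, viewer, probe_bus, hand_in
s=probe_bus.read_state();p=tgt(.28,.96,.13);print(s["tool_pos"],p,delta(s,p),rotd(s,.96),rotd(s,0))
E
```

```text
[ 0.18171775 -0.5993195   0.42327567] [ 0.48835975 -0.03861991  0.32162912] [-0.344   0.5393  0.0976] [-0.01  -0.957  0.001] [-0.01   0.003 -0.003]
```

>>> jog_arm(deltas=[-0.0265, 0.0415, 0, 0, 0, 0, -0.0265, 0.0415, 0, 0, 0, 0, -0.0265, 0.0415, 0, 0, 0, 0, -0.0265, 0.0415, 0, 0, 0, 0, -0.0265, 0.0415, 0, 0, 0, 0, -0.0265, 0.0415, 0, 0, 0, 0, -0.0265, 0.0415, 0, 0, 0, 0, -0.0265, 0.0415, 0, 0, 0, 0, -0.0265, 0.0415, 0, 0, 0, 0, -0.0265, 0.0415, 0, 0, 0, 0, -0.0265, 0.0415, 0, 0, 0, 0, -0.0265, 0.0415, 0, 0, 0, 0, -0.0265, 0.0415, 0, 0, 0, 0, 0, 0, 0, 0, 0, 0])

```text
time: 2.1
tool_pos: [0.4892, -0.0313, 0.4145]
tool_rot: [-0.038, 0.999, 0.0, -0.003]
wrist_force: [-0.2, -1.5, -1.3]
opening: 1.002
finger_force: 0.0
```

>>> jog_arm(deltas=[0, 0, 0, 0, -0.12, 0, 0, 0, 0, 0, -0.12, 0, 0, 0, 0, 0, -0.12, 0, 0, 0, 0, 0, -0.12, 0, 0, 0, 0, 0, -0.12, 0, 0, 0, 0, 0, -0.12, 0, 0, 0, 0, 0, -0.12, 0, 0, 0, 0, 0, -0.12, 0, 0, 0, 0, 0, 0, 0, 0, 0, 0, 0, 0, 0])

```text
time: 3.1
tool_pos: [0.4875, -0.0378, 0.4177]
tool_rot: [-0.03, 0.888, 0.015, 0.459]
wrist_force: [0.0, -0.5, 2.4]
opening: 1.0
finger_force: 0.0
```

```bash
python3 - <<'E'
from h import *
from station import env, viewer, probe_bus, hand_in
s=probe_bus.read_state();p=tgt(.28,.96,.13);print(np.round(s["qpos"],3),s["tool_pos"],p,delta(s,p),rotd(s,.96))
E
```

```text
[ 0.342 -0.463 -0.818  0.691 -0.357 -2.392] [ 0.48746018 -0.03780784  0.41769683] [ 0.48835975 -0.03861991  0.32162912] [ 0.0779 -0.0008  0.0562] [-0.005 -0.006 -0.002]
```

>>> jog_arm(deltas=[0.0195, 0, 0.014, 0, 0, 0, 0.0195, 0, 0.014, 0, 0, 0, 0.0195, 0, 0.014, 0, 0, 0, 0.0195, 0, 0.014, 0, 0, 0, 0, 0, 0, 0, 0, 0, 0, 0, 0, 0, 0, 0])

```text
time: 3.7
tool_pos: [0.4768, -0.0397, 0.3494]
tool_rot: [-0.033, 0.895, 0.019, 0.444]
wrist_force: [-0.1, 0.5, 0.8]
opening: 1.0
finger_force: 0.0
```

```bash
python3 - <<'E'
from h import *
from station import env, viewer, probe_bus, hand_in
import cv2
s=probe_bus.read_state();p=tgt(.28,.96,.0);print(np.round(s["qpos"],3),s["tool_pos"],p,delta(s,p),rotd(s,.96))
a=viewer.get_image("scene")["image"][130:280,165:365];b=viewer.get_image("top")["image"][130:280,165:365]
cv2.imwrite("pics/ab2.png",cv2.resize(np.hstack([a,b]),None,fx=2,fy=2,interpolation=cv2.INTER_CUBIC)[:,:,::-1])
E
```

```text
[ 0.23  -0.43  -0.977  0.838 -0.161 -2.5  ] [ 0.4767608  -0.03971004  0.34936245] [ 0.59457874 -0.0309589   0.24707152] [ 0.0099 -0.0008  0.156 ] [ 0.007 -0.04  -0.001]
```

View pics/ab2.png

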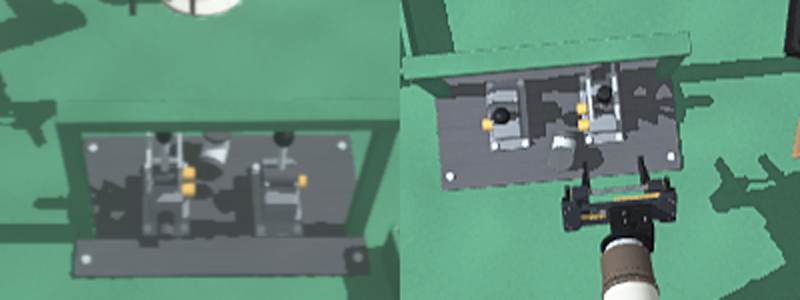

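The fingers are straddling the line to the black grip (right half, px ~(605,95)), and joint 5 is at its limit. I'll use less tilt for the grasp and tilt back later on the way forward.

>>> jog_arm(deltas=[0, 0, 0.015, 0, 0.1, 0, 0, 0, 0.015, 0, 0.1, 0, 0, 0, 0.015, 0, 0.1, 0, 0, 0, 0, 0, 0, 0, 0, 0, 0, 0, 0, 0])

```text
time: 4.3
tool_pos: [0.5087, -0.0408, 0.3204]
tool_rot: [-0.033, 0.948, 0.012, 0.315]
wrist_force: [-0.6, -0.2, -0.1]
opening: 1.0
finger_force: 0.0
```

```bash
python3 - <<'E'
from h import *
from station import env, viewer, probe_bus, hand_in
s=probe_bus.read_state();p=tgt(.28,.6,.0);print(np.round(s["qpos"],3),s["tool_pos"],p,delta(s,p),rotd(s,.6))
E
```

```text
[ 0.337 -0.248 -0.628  0.287 -0.586 -2.028] [ 0.50865961 -0.04079306  0.32040758] [ 0.58975484 -0.03130682  0.24228702] [-0.0186  0.0036  0.1114] [ 0.     0.041 -0.003]
```

>>> jog_arm(deltas=[-0.018, 0.003, 0.01, 0, 0.04, 0, 0, 0, 0.02, 0, 0, 0, 0, 0, 0.02, 0, 0, 0, 0, 0, 0.02, 0, 0, 0, 0, 0, 0.02, 0, 0, 0, 0, 0, 0.02, 0, 0, 0, 0, 0, 0, 0, 0, 0, 0, 0, 0, 0, 0, 0])

```text
time: 5.1
tool_pos: [0.5834, -0.0333, 0.2405]
tool_rot: [-0.033, 0.955, 0.011, 0.296]
wrist_force: [-0.7, -0.4, 0.9]
opening: 1.0
finger_force: 0.0
```

```bash
python3 - <<'E'
from h import *
from station import env, viewer, probe_bus, hand_in
import cv2
s=probe_bus.read_state();p=tgt(.28,.6,.0);print(np.round(s["qpos"],3),s["tool_pos"],p,delta(s,p),rotd(s,.6))
a=viewer.get_image("scene")["image"][165:265,225:325];b=viewer.get_image("top")["image"][140:240,210:310]
cv2.imwrite("pics/ab3.png",cv2.resize(np.hstack([a,b]),None,fx=4,fy=4,interpolation=cv2.INTER_CUBIC)[:,:,::-1])
E
```

```text
[ 0.276 -0.016 -0.633  0.314 -0.381 -2.036] [ 0.58343332 -0.03333486  0.24048403] [ 0.58975484 -0.03130682  0.24228702] [-0.0063  0.0016  0.0022] [-0.     0.001 -0.003]
```

View pics/ab3.png

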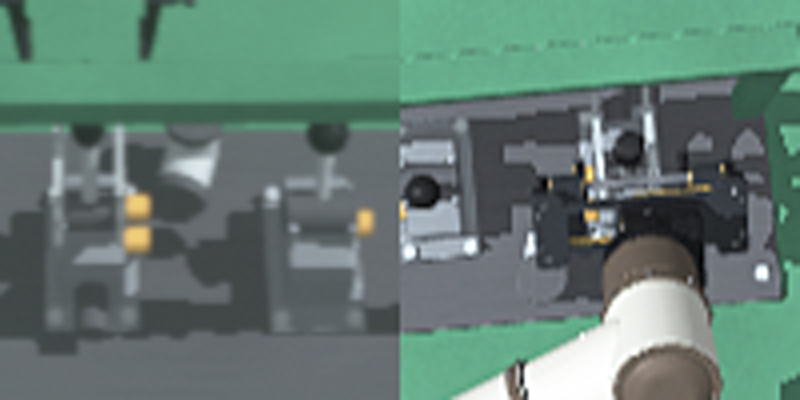

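>>> jog_arm(deltas=[-0.006, 0.0015, 0.002, 0, 0, 0, 0, 0, 0, 0, 0, 0])

```text
time: 5.4
tool_pos: [0.5914, -0.0306, 0.2439]
tool_rot: [-0.033, 0.954, 0.011, 0.297]
wrist_force: [-0.1, -0.2, 0.3]
opening: 0.998
finger_force: 0.0
```

>>> jog_arm(deltas=[0, 0, 0, 0, 0, 0, 0, 0, 0, 0, 0, 0, 0, 0, 0, 0, 0, 0, 0, 0, 0, 0, 0, 0, 0, 0, 0, 0, 0, 0, 0, 0, 0, 0, 0, 0, 0, 0, 0, 0, 0, 0, 0, 0, 0, 0, 0, 0], jaw=0)

```text
time: 6.2
tool_pos: [0.5903, -0.031, 0.2421]
tool_rot: [-0.033, 0.955, 0.011, 0.296]
wrist_force: [-0.0, 0.2, -0.6]
opening: 0.354
finger_force: 0.0
```

```bash
python3 - <<'E'
from h import *
from station import env, viewer, probe_bus, hand_in
s=probe_bus.read_state();p=tgt(.28,.6);print(np.round(s["qpos"],3),s["wrist_force"],delta(s,p))
for q in (.28,.14,.03,0,-.03): print(q,delta(s,tgt(q,.6)))
E
```

```text
[ 0.277 -0.005 -0.617  0.311 -0.386 -2.033] [-0.04387225  0.23622113 -0.57931605] [ 0.0004 -0.0003 -0.0005]
0.28 [ 0.0004 -0.0003 -0.0005]
0.14 [ 0.0197 -0.0003 -0.0113]
0.03 [ 0.0358 -0.0004 -0.0178]
0 [ 0.0403 -0.0004 -0.0193]
-0.03 [ 0.0448 -0.0004 -0.0206]
```

>>> jog_arm(deltas=[0, 0, 0, 0, 0, 0, 0, 0, 0, 0, 0, 0, 0, 0, 0, 0, 0, 0, 0, 0, 0, 0, 0, 0])

```text
time: 6.6
tool_pos: [0.5902, -0.0314, 0.2421]
tool_rot: [-0.033, 0.955, 0.011, 0.296]
wrist_force: [0.8, -4.5, -0.6]
opening: 0.268
finger_force: 29.4
```

```bash
python3 - <<'E'
from h import *
from station import env, viewer, probe_bus, hand_in
import cv2
t=viewer.get_image("top")
s=probe_bus.read_state();print(s["opening"],s["tool_pos"])
b=t["image"][145:205,225:305]
cv2.imwrite("pics/t4.png",cv2.resize(b,None,fx=8,fy=8,interpolation=cv2.INTER_CUBIC)[:,:,::-1])
def proj(p):
    c=R.from_quat(t["rotation"]).inv().apply(np.array(p)-t["eye"]);return np.round([(c[0]/c[2]*t["fx"]+t["cx"]-225)*8,(c[1]/c[2]*t["fy"]+t["cy"]-145)*8],0)
r=R.from_quat(s["tool_rot"])
print("tcp",proj(s["tool_pos"]),"grasp",proj(s["tool_pos"]-.019*r.apply([0,0,1])),"top.28",proj(pt(.2,.28)),"top .2",proj(pt(.2,.2)))
E
```

```text
0.2664196642300662 [ 0.5902315  -0.03140971  0.24207419]
tcp [332. 238.] grasp [335. 256.] top.28 [338. 249.] top .2 [341. 283.]
```

View pics/t4.png

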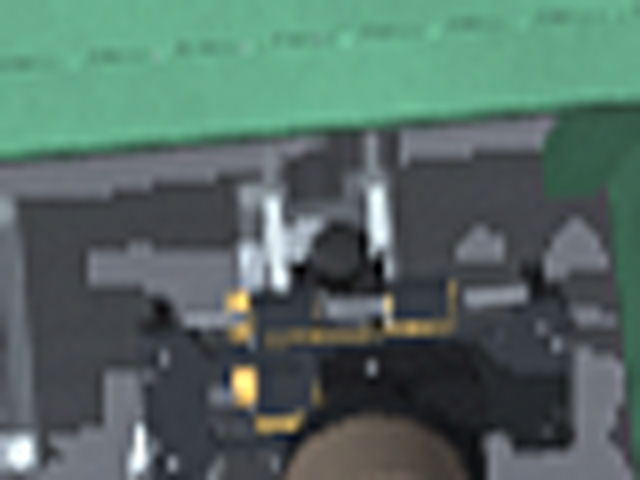

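The black disc at px (338,252) sits where the model puts the grip top at joint ≈0.27, and the pads are gripping. Next I draw it back.

>>> jog_arm(deltas=[0.005, 0, -0.003, 0, 0, 0, 0.005, 0, -0.003, 0, 0, 0, 0.005, 0, -0.0025, 0, 0, 0, 0.005, 0, -0.0025, 0, 0, 0, 0.005, 0, -0.002, 0, 0, 0, 0.005, 0, -0.002, 0, 0, 0, 0.005, 0, -0.002, 0, 0, 0, 0.005, 0, -0.002, 0, 0, 0, 0, 0, 0, 0, 0, 0, 0, 0, 0, 0, 0, 0])

```text
time: 7.65
tool_pos: [0.5458, -0.0348, 0.2348]
tool_rot: [-0.033, 0.955, 0.011, 0.295]
wrist_force: [-2.4, -4.8, 2.3]
opening: 0.238
finger_force: 27.3
```

```bash
python3 - <<'E'
from h import *
from station import env, viewer, probe_bus, hand_in
s=probe_bus.read_state();print(np.round(s["qpos"],3),np.round(s["wrist_force"],1),rotd(s,.6))
for q in (.05,0,-.03): print(q,delta(s,tgt(q,.6)))
E
```

```text
[ 0.296 -0.084 -0.726  0.363 -0.364 -2.101] [-2.4 -4.8  2.3] [-0.001 -0.001 -0.003]
0.05 [-0.0082  0.0003  0.0024]
0 [-0.0007  0.0003 -0.0001]
-0.03 [ 0.0038  0.0003 -0.0014]
```

```bash
python3 - <<'E'
from h import *
from station import env, viewer, probe_bus, hand_in
import cv2
t=viewer.get_image("top");g=viewer.get_image("scene")
b=t["image"][150:210,225:305];a=g["image"][175:235,215:295]
cv2.imwrite("pics/t5.png",cv2.resize(np.hstack([a,b]),None,fx=5,fy=5,interpolation=cv2.INTER_CUBIC)[:,:,::-1])
def proj(t,p,x0,y0):
    c=R.from_quat(t["rotation"]).inv().apply(np.array(p)-t["eye"]);return np.round([(c[0]/c[2]*t["fx"]+t["cx"]-x0)*5,(c[1]/c[2]*t["fy"]+t["cy"]-y0)*5],0)
for q in(0,.1,.2):print(q,proj(t,pt(.2,q),225,150)+[400,0],proj(g,pt(.115,q),215,175))
E
```

```text
0 [618. 206.] [162.  79.]
0.1 [615. 179.] [162.  90.]
0.2 [613. 152.] [162. 102.]
```

View pics/t5.png

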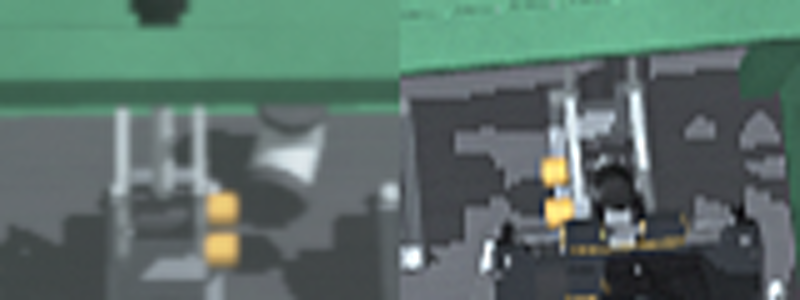

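```bash
python3 - <<'E'
from h import *
from station import env, viewer, probe_bus, hand_in
t=viewer.get_image("top");im=t["image"][178:200,258:280].max(2)
print("\n".join(f"{178+i} "+" ".join(f"{v:3d}" for v in r) for i,r in enumerate(im)))
s=probe_bus.read_state();print(s["opening"],np.round(s["wrist_force"],1),np.round(s["moment"],2))
E
```

```text
178 133 244 195  66  84  98 109  80  82  87  87  90  57  83 244 255 113  69  73  74  77  76
179 119 247 238  76  87  94  98  67  64  66  68  64  61  77 225 255 119  68  73  73  75  73
180 119 244 255  83  58  66  64  84  77  70  70  67  64  90 188 255 147  69  72  74  76  75
181 113 231 255  89  61  66  69 172 121  92  73 111  68 109 178 255 164  71  71  75  75  76
182 147 211 255  87  97 104 145 173 117  82  60 113  73  98 166 255 187  74  71  75  75  75
183 157 207 255 107  98 104 145  67  48  26  27  42  59  66 134 231 177  77  70  72  75  76
184 172 204 255 126  61  63  43  30  28  29  23  21  30  62 120 152 134  78  71  74  75  74
185 176 171 255 157  66  60  37  34  47  43  51  38  24  50 129 154 132  84  71  75  74  74
186 127 157 255 182  74  70  37  44  62  63  63  56  40  47 161 149 133  89  70  73  73  74
187 146 174 248 180  96 102  60  68  61  63  60  60  49  47 153 144 139  96  71  74  73  74
188 205 152 244 183 107 115 106  77  57  58  58  54  52  40  72 115 145 106  73  74  76  76
189 202 142 240 211 165  95  92  63  55  56  56  54  50  42   9  71 140 116  74  73  75 
[... 280 characters left out ...]
193 236 160 163 159 133  74  44  30 218 210 205 205 211  93  32  34  55  55  56  58  58  58
194  66  45  45  43  47  54  55  70 175 169 164 164 171  84  64 167  66  62  64  66  68  65
195  57  60  60  61  63  64  62  92  89  94 137 143 151 134 150 221  74  67  70  71  71  71
196  67  66  68  69  69  72  68 119  67  98 144 145 152 163 142 163  69  66  68  68  67  66
197  66  68  68  69  68  67  66 116  91 170 167 165 166 187  55  71  61  67  66  99  98  99
198  64  66  68  66  70  67  67  56 100 197 195 185 188 198  90 110 125 135 107 133 134 136
199  72  90 130 100  96 129  99  95 117 149 149 153 146 151  96 124 132 136 103  99 100 103
0.23300699899823613 [-1.7 -5.4  1.4] [-1.39  1.26 -0.95]
```

The lit disc is at about (267.7,188), so joint ≈0.06, while the tool moved as far as joint 0. The opening has also shrunk, so the grip is slipping at the front edge of the pads. I'll re-grip further forward.

>>> jog_arm(deltas=[0, 0, 0, 0, 0, 0, 0, 0, 0, 0, 0, 0, 0, 0, 0, 0, 0, 0, 0, 0, 0, 0, 0, 0], jaw=0.7)

```text
time: 8.2
tool_pos: [0.5471, -0.0334, 0.2354]
tool_rot: [-0.033, 0.955, 0.011, 0.296]
wrist_force: [-0.4, -0.3, -0.9]
opening: 0.511
finger_force: 0.0
```

>>> jog_arm(deltas=[-0.007, 0, 0, 0, 0, 0, -0.007, 0, 0, 0, 0, 0, 0, 0, 0, 0, 0, 0])

```text
time: 8.5
tool_pos: [0.56, -0.0326, 0.2445]
tool_rot: [-0.033, 0.954, 0.011, 0.297]
wrist_force: [-0.3, 0.0, 0.4]
opening: 0.686
finger_force: 0.0
```

>>> jog_arm(deltas=[0, 0, 0, 0, 0, 0, 0, 0, 0, 0, 0, 0, 0, 0, 0, 0, 0, 0, 0, 0, 0, 0, 0, 0, 0, 0, 0, 0, 0, 0, 0, 0, 0, 0, 0, 0, 0, 0, 0, 0, 0, 0, 0, 0, 0, 0, 0, 0], jaw=0)

```text
time: 9.3
tool_pos: [0.5578, -0.034, 0.2429]
tool_rot: [-0.033, 0.955, 0.011, 0.295]
wrist_force: [-0.4, -4.9, 0.7]
opening: 0.313
finger_force: 30.0
```

>>> jog_arm(deltas=[0.004, 0, -0.0012, 0, 0, 0, 0.004, 0, -0.0012, 0, 0, 0, 0.004, 0, -0.0012, 0, 0, 0, 0.003, 0, -0.0008, 0, 0, 0, 0, 0, 0, 0, 0, 0, 0, 0, 0, 0, 0, 0, 0, 0, 0, 0, 0, 0])

```text
time: 10.0
tool_pos: [0.545, -0.0349, 0.2394]
tool_rot: [-0.033, 0.954, 0.011, 0.297]
wrist_force: [11.9, -11.0, -3.1]
opening: 0.315
finger_force: 30.0
```

```bash
python3 - <<'E'
from h import *
from station import env, viewer, probe_bus, hand_in
t=viewer.get_image("top");im=t["image"][180:200,258:280].max(2)
print("\n".join(f"{180+i} "+" ".join(f"{v:3d}" for v in r) for i,r in enumerate(im)))
s=probe_bus.read_state();print(s["opening"],np.round(s["wrist_force"],1),np.round(s["moment"],2),np.round(s["qpos"],3))
E
```

```text
180 120 243 255  82  60  64  64  62  63  64  66  67  61  90 189 255 146  69  71  76  74  76
181 111 230 255  89  61  65  67 156 125 103 105 106 101 110 176 255 165  70  72  75  75  77
182 147 211 255  88  96 101 137 221 149 131 107 108 103  96 188 255 183  72  67  75  76  76
183 157 208 255 108  96 100 155 184 162 136  86  67  64  55 203 255 202  76  67  74  74  75
184 173 206 255 127  60  58  94 131 164 112  77  66  68  50 207 255 202  83  70  75  73  75
185 175 171 255 157  63  62  59 102  88  48  28  45  57  55 164 230 168  82  70  75  72  74
186 127 158 255 180  73  72  52  32  31  31  29  23  30  83 108 137 130  85  71  71  73  74
187 145 174 249 179  98 105  46  37  36  36  33  28  13  95 113 141 141  96  71  74  75  77
188 204 152 244 185 111 121  68  41  41  32  38  32  17 103 110 116 117 104  74  73  74  76
189 201 141 241 216 115 100  68  40  50  54  54  49  32  89  85  55  78 117  76  72  75  76
190 245 199 225 233 121  57
[... 295 characters left out ...]
8  48  47  41  62  39  52  56  57  57  57  58
194 105  73  71  72  54  57  43  98  46  31  29  31  31  29  82  48  95  60  64  63  66  65
195  55  56  55  58  60  61 112 137 107  91  97 105 114 121 141 141 135  69  66  66  72  71
196  63  65  67  66  66  65 127 123 144 134 130 132 134 155 156 151 125  69  66  69  68  68
197  70  69  68  70  69  69  75  84 159 147 162 158 156 176 178  76  47  70  66  65  66  72
198  67  68  69  69  67  66  63  75 190 185 204 204 190 193 204  91  72 131 158 159 127 142
199  68  69  77 102 103 102  97 120 174 173 159 156 147 149 153 110  87 131 165 165 132 135
0.3142660789239842 [ 10.6 -10.7  -2.3] [-2.78 -1.13 -1.92] [ 0.298 -0.092 -0.721  0.359 -0.372 -2.097]
```

The pull force is now +12 N and the disc is at row 191.3, where the model puts joint 0, so the lever is on its rear stop. I'll re-centre the grip before pushing.

>>> jog_arm(deltas=[0, 0, 0, 0, 0, 0, 0, 0, 0, 0, 0, 0, 0, 0, 0, 0, 0, 0, 0, 0, 0, 0, 0, 0], jaw=0.6)

```text
time: 10.45
tool_pos: [0.5433, -0.0339, 0.2382]
tool_rot: [-0.033, 0.955, 0.011, 0.296]
wrist_force: [-0.3, 0.1, -0.1]
opening: 0.562
finger_force: 0.0
```

>>> jog_arm(deltas=[-0.004, -0.003, 0, 0, 0, 0, -0.004, 0, 0, 0, 0, 0, 0, 0, 0, 0, 0, 0])

```text
time: 10.75
tool_pos: [0.5512, -0.0366, 0.2436]
tool_rot: [-0.033, 0.954, 0.011, 0.296]
wrist_force: [0.1, 0.5, -0.5]
opening: 0.598
finger_force: 0.0
```

>>> jog_arm(deltas=[0, 0, 0, 0, 0, 0, 0, 0, 0, 0, 0, 0, 0, 0, 0, 0, 0, 0, 0, 0, 0, 0, 0, 0, 0, 0, 0, 0, 0, 0, 0, 0, 0, 0, 0, 0, 0, 0, 0, 0, 0, 0], jaw=0)

```text
time: 11.45
tool_pos: [0.551, -0.0347, 0.243]
tool_rot: [-0.034, 0.954, 0.013, 0.297]
wrist_force: [-1.0, 9.6, -0.7]
opening: 0.312
finger_force: 30.0
```

```bash
python3 - <<'E'
from h import *
from station import env, viewer, probe_bus, hand_in
s=probe_bus.read_state();print(np.round(s["wrist_force"],1),np.round(s["moment"],2),rotd(s,.6))
G=s["tool_pos"]-.019*R.from_quat(s["tool_rot"]).apply([0,0,1]);v=G-P;rr=np.hypot(v@X,v[2]);a=np.arctan2(v@X,v[2]);print("r",rr,"ang",a+.3)
qs=np.array([0,.1,.2,.3,.4,.5,.6,.7,.8,.85]);th=np.interp(qs,[.2,.7],[.6,.95])
T=[]
for q,t in zip(qs,th):
    g=P+rr*(np.sin(a+q)*X+np.array([0,0,np.cos(a+q)]));T.append(g+.019*tz(t))
for i in range(1,len(qs)):
    z=tz(th[i-1]);M=np.c_[np.cross(Y,z),Y,z];print(qs[i],np.round(M.T@(T[i]-T[i-1]),4),round(-(th[i]-th[i-1]),3))
E
```

```text
[-1.   9.6 -0.7] [2.2  1.7  1.63] [ 0.003  0.003 -0.001]
r 0.16417244589599486 ang 0.04072756877972239
0.1 [-0.0152 -0.      0.0063] -0.0
0.2 [-0.0145  0.      0.0077] -0.0
0.3 [-0.015   0.      0.0091] -0.07
0.4 [-0.0132  0.      0.0113] -0.07
0.5 [-0.0111 -0.      0.0131] -0.07
0.6 [-0.0088  0.      0.0146] -0.07
0.7 [-0.0062 -0.      0.0156] -0.07
0.8 [-0.0021  0.      0.0163] -0.0
0.85 [-0.0005 -0.      0.0082] -0.0
```

>>> jog_arm(deltas=[-0.0076, 0.002, 0.0032, 0, 0, 0, -0.0076, 0, 0.0032, 0, 0, 0, -0.0073, 0, 0.0038, 0, 0, 0, -0.0073, 0, 0.0038, 0, 0, 0, -0.0075, 0, 0.0045, 0, -0.035, 0, -0.0075, 0, 0.0045, 0, -0.035, 0, -0.0066, 0, 0.0056, 0, -0.035, 0, -0.0066, 0, 0.0056, 0, -0.035, 0, 0, 0, 0, 0, 0, 0, 0, 0, 0, 0, 0, 0])

```text
time: 12.45
tool_pos: [0.6156, -0.0296, 0.2541]
tool_rot: [-0.038, 0.935, 0.018, 0.351]
wrist_force: [-3.8, 22.4, -7.7]
opening: 0.316
finger_force: 30.0
```

```bash
cat > chk.py <<'E'
from h import *
from station import env, viewer, probe_bus, hand_in
s=probe_bus.read_state();print(np.round(s["wrist_force"],1),np.round(s["moment"],2),np.round(s["qpos"],3),s["opening"])
G=s["tool_pos"]-.019*R.from_quat(s["tool_rot"]).apply([0,0,1]);v=G-P;rr=np.hypot(v@X,v[2]);a=np.arctan2(v@X,v[2]);z=R.from_quat(s["tool_rot"]).apply([0,0,1]);print("r",rr,"q tool",a+.26,"th",np.arctan2(z@X,-z[2]),rotd(s,.95))
E
python3 chk.py
```

```text
[-3.8 22.4 -7.7] [4.37 3.71 4.17] [ 0.221 -0.003 -0.725  0.567 -0.159 -2.241] 0.3161447808474791
r 0.16975010114882133 q tool 0.3837059054996207 th 0.7179064647754017 [ 0.013 -0.232  0.002]
```

Joint 5 has reached its limit, and the clipped pose is giving a 22 N side load. I'll fit the arm's kinematics to the recorded samples and find a tool direction the wrist can hold.

```bash
cat > kin.py <<'E'
from h import *
from scipy.optimize import least_squares
import itertools
Q=np.array([[-1.017,.385,.008,0,-1.194,-.259],[.342,-.463,-.818,.691,-.357,-2.392],[.23,-.43,-.977,.838,-.161,-2.5],[.337,-.248,-.628,.287,-.586,-2.028],[.276,-.016,-.633,.314,-.381,-2.036],[.296,-.084,-.726,.363,-.364,-2.101],[.221,-.003,-.725,.567,-.159,-2.241]])
T=np.array([[.1815,-.5975,.1875],[.4875,-.0378,.4177],[.4768,-.0397,.3494],[.5087,-.0408,.3204],[.5834,-.0333,.2405],[.5458,-.0348,.2348],[.6156,-.0296,.2541]])
O=[[-.147,.989,.001,0],[-.03,.888,.015,.459],[-.033,.895,.019,.444],[-.033,.948,.012,.315],[-.033,.955,.011,.296],[-.033,.955,.011,.295],[-.038,.935,.018,.351]]
rv=lambda ax,a:R.from_rotvec(np.eye(3)[ax]*a)
def fk(q,p,s4=1,s6=1):
    h,a1,y0,L1,a3,L2,Lt=p
    A=rv(2,q[0]);B=A*rv(1,q[1]);C=A*rv(1,q[1]-q[2]);D=C*rv(0,s4*q[3])*rv(1,-q[4])
    return A.apply([a1,y0,h])+B.apply([0,0,L1])+C.apply([L2,0,a3])+D.apply([Lt,0,0]),D.apply([1,0,0]),D*rv(0,s6*q[5])
def res(p,s4):return np.concatenate([np.r_[fk(q,p,s4)[0]-t, .3*(fk(q,p,s4)[1]-R.from_quat(o).apply([0,0,1]))] for q,t,o in zip(Q,T,O)])
E
python3 - <<'E'
from kin import *
for s4 in(1,-1):
    f=least_squares(res,[.3,.05,-.1,.4,.05,.4,.2],args=(s4,));print(s4,f.x.round(3),np.abs(f.fun).max().round(4))
    for s6 in(1,-1):
        E=[(fk(q,f.x,s4,s6)[2].inv()*R.from_quat(o)) for q,o in zip(Q,O)];print(s6,[np.round((E[0].inv()*e).magnitude(),2) for e in E])
E
```

```text
1 [ 0.212  0.019 -0.229  0.571  0.035  0.373  0.413] 0.1257
1 [np.float64(0.0), np.float64(2.95), np.float64(2.82), np.float64(3.06), np.float64(2.97), np.float64(3.0), np.float64(2.84)]
-1 [np.float64(0.0), np.float64(1.38), np.float64(1.68), np.float64(0.57), np.float64(0.63), np.float64(0.73), np.float64(1.13)]
-1 [ 0.261 -0.039 -0.121  0.65  -0.007  0.419  0.499] 0.0365
1 [np.float64(0.0), np.float64(2.02), np.float64(1.8), np.float64(2.74), np.float64(2.73), np.float64(2.6), np.float64(2.32)]
-1 [np.float64(0.0), np.float64(0.0), np.float64(0.0), np.float64(0.0), np.float64(0.0), np.float64(0.0), np.float64(0.0)]
```

```bash
cat > kin2.py <<'E'
from kin import *
def fk(q,p):
    h,L1,L2,d,Lt=p
    A=rv(2,q[0]);B=A*rv(1,q[1]);C=A*rv(1,q[1]-q[2]);D=C*rv(0,-q[3])*rv(1,-q[4])
    return np.array([0,0,h])+B.apply([0,0,L1])+C.apply([L2,0,0])+D.apply([Lt,d,0]),D*rv(0,-q[5])
def res(p):return np.concatenate([fk(q,p)[0]-t for q,t in zip(Q,T)])
f=least_squares(res,[.25,.54,.54,-.15,.35]);p0=f.x
K=fk(Q[0],p0)[1].inv()*R.from_quat(O[0])
lo=np.array([-3.14,-1.21,-1.07,-3.16,-2.99,-3.1]);hi=np.array([3.14,2.06,1.41,2.05,-.16,3.1])
def ik(pos,rot,q0):
    g=lambda q:np.r_[fk(q,p0)[0]-pos,.3*((fk(q,p0)[1]*K).inv()*rot).as_rotvec()]
    s=least_squares(g,np.clip(q0,lo+.001,hi-.001),bounds=(lo,hi));return s.x,np.abs(s.fun).max()
def pose(q,th,yaw=0,r=.162,q0=0):
    v=rv(2,yaw);z=v.apply(tz(th));y=v.apply(Y);return P+r*(np.sin(q-.30)*X+np.array([0,0,np.cos(q-.30)]))+.019*z,R.from_matrix(np.c_[np.cross(y,z),y,z])
E
python3 - <<'E'
from kin2 import *
print(p0.round(3),np.abs(f.fun).max().round(4))
for yaw in(-.3,-.2,-.1,0,.1,.2,.35):
  for th in(.7,.8,.9):
    o=[]
    for q in(.4,.65,.87):
        x,e=ik(*pose(q,th,yaw),Q[6]);o.append((x[3:].round(2).tolist(),round(e,4)))
    print(yaw,th,o)
E
```

```text
[ 0.161  0.564  0.421 -0.16   0.342] 0.0005
-0.3 0.7 [([1.23, -0.26, -3.1], np.float64(0.0048)), ([1.24, -0.25, -3.1], np.float64(0.0072)), ([1.24, -0.24, -3.1], np.float64(0.0114))]
-0.3 0.8 [([1.26, -0.24, -3.1], np.float64(0.0279)), ([1.27, -0.24, -3.1], np.float64(0.0309)), ([1.27, -0.23, -3.1], np.float64(0.0355))]
-0.3 0.9 [([1.29, -0.23, -3.1], np.float64(0.051)), ([1.29, -0.22, -3.1], np.float64(0.0546)), ([1.29, -0.22, -3.1], np.float64(0.0595))]
-0.2 0.7 [([1.28, -0.16, -3.03], np.float64(0.0024)), ([1.29, -0.16, -3.04], np.float64(0.0053)), ([1.3, -0.16, -3.05], np.float64(0.0096))]
-0.2 0.8 [([1.37, -0.16, -3.1], np.float64(0.0249)), ([1.37, -0.16, -3.1], np.float64(0.0282)), ([1.37, -0.16, -3.1], np.float64(0.0331))]
-0.2 0.9 [([1.38, -0.16, -3.1], np.float64(0.0485)), ([1.38, -0.16, -3.1], np.float64(0.0523)), ([1.38, -0.16, -3.1], np.float64(0.0575))]
-0.1 0.7 [([0.94, -0.16, -2.67], np.float64(0.0042)), ([0.91, -0.16, -2.63], np.float64(0.007)), ([0.85, -0.16, -2.58], np.float64(0.0113))]
-0.1 0.8 [([0.91, -0.16, -2.63], np.float64(0.0278)), ([0.81, -0.16, -2.54], np.
[... 1148 characters left out ...]
 -1.31], np.float64(0.0))]
0.2 0.8 [([-0.26, -0.28, -1.25], np.float64(0.0)), ([-0.3, -0.28, -1.2], np.float64(0.0)), ([-0.35, -0.27, -1.15], np.float64(0.0))]
0.2 0.9 [([-0.54, -0.24, -0.94], np.float64(0.0)), ([-0.59, -0.25, -0.89], np.float64(0.0)), ([-0.65, -0.24, -0.82], np.float64(0.0))]
0.35 0.7 [([-0.42, -0.56, -0.94], np.float64(0.0)), ([-0.43, -0.55, -0.93], np.float64(0.0)), ([-0.45, -0.53, -0.91], np.float64(0.0))]
0.35 0.8 [([-0.61, -0.52, -0.74], np.float64(0.0)), ([-0.61, -0.51, -0.73], np.float64(0.0)), ([-0.64, -0.49, -0.7], np.float64(0.0))]
0.35 0.9 [([-0.84, -0.52, -0.48], np.float64(0.0)), ([-0.85, -0.5, -0.47], np.float64(0.0)), ([-0.88, -0.49, -0.44], np.float64(0.0))]
```

The fitted kinematics agree to 0.5 mm. Yawing the tool by +0.25 rad frees the wrist for the full tilt. I'll let go here, since the lever stays put around 0.35, and re-pose the tool.

>>> jog_arm(deltas=[0, 0, 0, 0, 0, 0, 0, 0, 0, 0, 0, 0, 0, 0, 0, 0, 0, 0, 0, 0, 0, 0, 0, 0, 0, 0, 0, 0, 0, 0], jaw=0.9)

```text
time: 12.95
tool_pos: [0.6173, -0.034, 0.2588]
tool_rot: [-0.033, 0.934, 0.017, 0.354]
wrist_force: [0.1, -0.1, -1.0]
opening: 0.684
finger_force: 0.0
```

```bash
cat > st2.py <<'E'
from kin2 import *
from station import env, viewer, probe_bus, hand_in
import sys
s=probe_bus.read_state();r=R.from_quat(s["tool_rot"]);q=np.array(s["qpos"]);print("q",q.round(3),"F",np.round(s["wrist_force"],1),"op",round(s["opening"],3))
def dl(p,ro):return r.inv().apply(p-s["tool_pos"]).round(4),(r.inv()*ro).as_rotvec().round(3)
E
python3 - <<'E'
from st2 import *
for qq in(.33,.36):
  for th in(.72,.9):
    a=pose(qq,th,.25,.160);print(qq,th,*dl(*a),ik(*a,q)[0].round(2))
t=viewer.get_image("top");im=t["image"][162:184,255:282].max(2)
print("\n".join(f"{162+i} "+" ".join(f"{v:3d}" for v in r_) for i,r_ in enumerate(im)))
def proj(p):
    c=R.from_quat(t["rotation"]).inv().apply(np.array(p)-t["eye"]);return np.round([c[0]/c[2]*t["fx"]+t["cx"],c[1]/c[2]*t["fy"]+t["cy"]],1)
print([(k,proj(pt(.2,k))) for k in(.25,.3,.35,.4)])
E
```

```text
q [ 0.214 -0.006 -0.72   0.566 -0.161 -2.241] F [ 0.1 -0.1 -1. ] op 0.684
0.33 0.72 [ 0.0222  0.0077 -0.002 ] [-0.157  0.006 -0.191] [ 0.15  0.01 -0.44 -0.28 -0.42 -1.18]
0.33 0.9 [ 0.0188  0.0083 -0.0023] [-0.174 -0.173 -0.176] [ 0.03 -0.   -0.42 -0.7  -0.35 -0.72]
0.36 0.72 [0.0187 0.0077 0.0014] [-0.157  0.006 -0.191] [ 0.15  0.02 -0.43 -0.28 -0.42 -1.18]
0.36 0.9 [0.0154 0.0083 0.001 ] [-0.174 -0.173 -0.176] [ 0.03  0.01 -0.41 -0.7  -0.35 -0.72]
162  81  86  89  93  93 103 103 122 117 109  93  69  72  74  69 103 147  96  71  66 133 133 131 130 129 129 129
163 110 118 120 131 130 133 141 138 115 103  89  71  69  73  69  99 145  94  71  65 134 131 132 132 131 131 134
164 126 124 126 139 130 107 107  92  67  66  65  67  73  76  71 100 145  93  69  67 136 109 108 109 108 107 108
165 128 126 126 137 131  96  60  66  68  72  67  67  68  72  65  96 143  98  73  70 112  72  70  70  69  71  68
166 100  97 102 138 119  80  61  69  71  72  69
[... 1391 characters left out ...]
8 176 185  69  66
179  61  65  67  65  65  65  90 147 143 145 144 140 159 144 143 138 139 149 147 146 138 137 137 126 178  64  63
180  69  70  68  71  67  71  84 149 147 138 132 125 120 105 104  97 103 130 139 113  74  74  48  27 112  60  60
181  68  64  65  65  65  76  64  83  78  94  76  51  35  44  57  62  82 151 214 153  81 109 104  90 171 165 171
182  66  66  63  65  63  58  51 104 105 129 154 135 116 138 148 169 136 163 208 161 120 146 125 117 172 175 176
183  66  66  66  66  59 134  97 106 107 108 160 145 135 140 152 175 140 136 101 100 105 108  75  73  58  61  60
[(0.25, array([267.4, 177.7])), (0.3, array([267.2, 175. ])), (0.35, array([266.9, 172.3])), (0.4, array([266.7, 169.7]))]
```

```bash
python3 - <<'E'
from kin2 import *
import pickle
d=pickle.load(open("im0.pkl","rb"))
def proj(t,p):
    c=R.from_quat(t["rotation"]).inv().apply(np.array(p)-t["eye"]);return np.round([c[0]/c[2]*t["fx"]+t["cx"],c[1]/c[2]*t["fy"]+t["cy"]],1)
t=d["top"]
for n,tcp,o,w in(("ab2",[.4768,-.0397,.3494],O[2],.0435),("now",[.6173,-.034,.2588],[-.033,.934,.017,.354],.030)):
    r=R.from_quat(o)
    for y in(w,-w):print(n,[proj(t,np.array(tcp)+r.apply([x,y,0])) for x in(-.0095,0,.0095)])
print("start",[proj(g,[.1815,-.5975,.1875]) for g in d.values()],list(d))
r=R.from_quat(O[0])
for k,g in d.items():print(k,[proj(g,np.array([.1815,-.5975,.1875])+r.apply([0,y,0])) for y in(.045,-.045)])
from station import env, viewer, probe_bus, hand_in
import cv2
g=viewer.get_image("scene")["image"];tt=viewer.get_image("top")["image"]
a=g[150:225,200:300];b=tt[145:220,220:320]
c=cv2.resize(np.hstack([a,b]),None,fx=4,fy=4,interpolation=cv2.INTER_CUBIC)
cv2.imwrite("pics/now6.png",c[:,:,::-1])
E
```

```text
ab2 [array([258. , 202.2]), array([258.1, 203.9]), array([258.2, 205.6])]
ab2 [array([282.5, 199.9]), array([282.5, 201.7]), array([282.5, 203.4])]
now [array([259.2, 165.7]), array([259.3, 167.8]), array([259.5, 169.9])]
now [array([275. , 164.3]), array([275.1, 166.4]), array([275.2, 168.5])]
start [array([113.7, 112.6]), array([414.3, 279.1])] ['scene', 'top']
scene [array([125.2, 110.7]), array([102.2, 114.4])]
top [array([403.3, 282.7]), array([425.2, 275.5])]
```

View pics/now6.png

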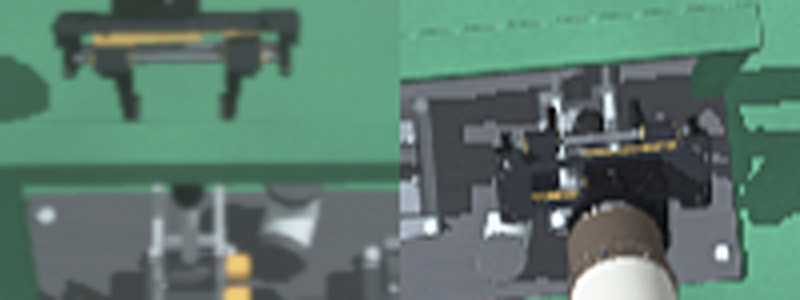

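The fingers actually end about 20 mm short of the reported TCP: tips show at row ~172 against 167 predicted. That explains the weak first grip, so I'll reach deeper along the tool axis. Re-posing with the gripper open:

```bash
sed -i 's/r=.162,q0=0)/r=.158,q0=0,dep=.036)/; s/+.019\*z,R/+dep*z,R/' kin2.py
```

>>> jog_arm(deltas=[0.003, 0.001, 0, -0.052, 0.002, -0.064, 0.003, 0.001, 0, -0.052, 0.002, -0.064, 0.003, 0.001, 0, -0.052, 0.002, -0.064, 0, 0, 0, 0, 0, 0, 0, 0, 0, 0, 0, 0], jaw=1.0)

```text
time: 13.6
tool_pos: [0.6146, -0.0473, 0.257]
tool_rot: [-0.092, 0.932, 0.028, 0.35]
wrist_force: [-0.3, -1.1, 0.1]
opening: 1.001
finger_force: 0.0
```

```bash
python3 - <<'E'
from st2 import *
for th in(.72,.9):
    a=pose(.295,th,.25);print(th,*dl(*a),ik(*a,q)[0].round(2))
E
```

```text
q [ 0.19   0.01  -0.525  0.026 -0.32  -1.586] F [-0.3 -1.1  0.1] op 1.001
0.72 [0.0215 0.0249 0.0154] [-0.095 -0.004 -0.09 ] [ 0.15  0.04 -0.45 -0.3  -0.39 -1.17]
0.9 [0.0151 0.0254 0.0148] [-0.103 -0.184 -0.081] [ 0.03  0.03 -0.41 -0.74 -0.34 -0.67]
```

>>> jog_arm(deltas=[0.005, 0.0085, 0.002, -0.034, -0.04, -0.028, 0.005, 0.0085, 0.002, -0.034, -0.04, -0.028, 0.004, 0.007, 0.003, -0.034, -0.05, -0.025, 0.001, 0.001, 0.003, 0, -0.05, 0, 0, 0, 0, 0, 0, 0, 0, 0, 0, 0, 0, 0])

```text
time: 14.2
tool_pos: [0.6041, -0.0277, 0.239]
tool_rot: [-0.139, 0.895, 0.066, 0.419]
wrist_force: [-0.0, 0.1, 0.6]
opening: 1.002
finger_force: 0.0
```

```bash
python3 - <<'E'
from st2 import *
for th in(.9,):
    a=pose(.295,th,.25);print(th,*dl(*a),ik(*a,q)[0].round(2))
E
```

```text
q [ 0.058  0.015 -0.431 -0.64  -0.327 -0.797] F [-0.   0.1  0.6] op 1.002
0.9 [-0.0008  0.0033  0.0062] [-0.009 -0.025 -0.011] [ 0.03  0.03 -0.41 -0.74 -0.34 -0.67]
```

>>> jog_arm(deltas=[-0.001, 0.003, 0.006, -0.009, -0.025, -0.011, 0, 0, 0, 0, 0, 0])

```text
time: 14.4
tool_pos: [0.6085, -0.0225, 0.2358]
tool_rot: [-0.144, 0.889, 0.071, 0.43]
wrist_force: [-0.0, -0.2, -0.3]
opening: 0.998
finger_force: 0.0
```

>>> jog_arm(deltas=[0, 0, 0, 0, 0, 0, 0, 0, 0, 0, 0, 0, 0, 0, 0, 0, 0, 0, 0, 0, 0, 0, 0, 0, 0, 0, 0, 0, 0, 0, 0, 0, 0, 0, 0, 0, 0, 0, 0, 0, 0, 0, 0, 0, 0, 0, 0, 0, 0, 0, 0, 0, 0, 0, 0, 0, 0, 0, 0, 0], jaw=0)

```text
time: 15.4
tool_pos: [0.6089, -0.0231, 0.2364]
tool_rot: [-0.144, 0.888, 0.07, 0.431]
wrist_force: [2.3, -5.2, -0.5]
opening: 0.312
finger_force: 30.0
```

```bash
python3 - <<'E'
from st2 import *
print(s["tool_pos"])
pr=None
for k in(.295,.4,.5,.6,.7,.76,.8,.85,.9):
    a=pose(k,.9,.25);x,e=ik(*a,q);print(k,r.inv().apply(a[0]-pr).round(4) if pr is not None else dl(*a),x.round(2)[2:],round(e,4));pr=a[0]
E
```

```text
q [ 0.024  0.029 -0.408 -0.756 -0.342 -0.656] F [ 2.3 -5.2 -0.5] op 0.312
[ 0.60892814 -0.02311189  0.23640849]
0.295 (array([ 0.001 ,  0.0004, -0.    ]), array([-0.   ,  0.003,  0.   ])) [-0.41 -0.74 -0.34 -0.67] 0.0
0.4 [-0.0093 -0.0041  0.0131] [-0.38 -0.74 -0.33 -0.67] 0.0
0.5 [-0.0075 -0.0039  0.0133] [-0.36 -0.75 -0.33 -0.67] 0.0
0.6 [-0.0061 -0.0038  0.0141] [-0.33 -0.76 -0.33 -0.66] 0.0
0.7 [-0.0046 -0.0037  0.0146] [-0.31 -0.77 -0.33 -0.64] 0.0
0.76 [-0.0021 -0.0021  0.009 ] [-0.29 -0.78 -0.33 -0.63] 0.0
0.8 [-0.0011 -0.0014  0.0061] [-0.28 -0.79 -0.33 -0.62] 0.0
0.85 [-0.001  -0.0017  0.0077] [-0.27 -0.8  -0.32 -0.61] 0.0
0.9 [-0.0006 -0.0016  0.0077] [-0.26 -0.81 -0.32 -0.6 ] 0.0
```

Solid grip, with wrist joints well inside their ranges. Pushing forward in stages.

>>> jog_arm(deltas=[-0.0047, -0.002, 0.0066, 0, 0, 0, -0.0047, -0.002, 0.0066, 0, 0, 0, -0.0038, -0.002, 0.0067, 0, 0, 0, -0.0038, -0.002, 0.0067, 0, 0, 0, -0.003, -0.0019, 0.007, 0, 0, 0, -0.003, -0.0019, 0.007, 0, 0, 0, 0, 0, 0, 0, 0, 0])

```text
time: 16.1
tool_pos: [0.6551, -0.019, 0.2293]
tool_rot: [-0.144, 0.888, 0.071, 0.43]
wrist_force: [-9.1, -3.8, 6.6]
opening: 0.319
finger_force: 30.1
```

```bash
cat > where.py <<'E'
from st2 import *
z=r.apply([0,0,1]);v=np.array(s["tool_pos"])-.036*z-P;print("tool q",round(np.arctan2(v@X,v[2])+.3,3),"r",round(np.hypot(v@X,v[2]),4),"y",round(v@Y,4))
E
cat > vis.py <<'E'
from where import *
t=viewer.get_image("scene")
import cv2
im=t["image"];np.save("last.npy",im)
def proj(t,p):
    c=R.from_quat(t["rotation"]).inv().apply(np.array(p)-t["eye"]);return np.round([c[0]/c[2]*t["fx"]+t["cx"],c[1]/c[2]*t["fy"]+t["cy"]],1)
print([(k,proj(t,pt(.115,k)).tolist()) for k in(.6,.7,.8,.92)])
for y in range(196,232,1):print(y," ".join(f"{v:3d}" for v in im[y,238:258].max(1)))
E
python3 where.py
```

```text
q [ 0.026  0.115 -0.327 -0.767 -0.339 -0.647] F [-9.1 -3.8  6.6] op 0.319
tool q 0.596 r 0.1585 y 0.0005
```

>>> jog_arm(deltas=[-0.0023, -0.0018, 0.0073, 0, 0, 0, -0.0023, -0.0018, 0.0073, 0, 0, 0, -0.0011, -0.001, 0.0045, 0, 0, 0, -0.0011, -0.001, 0.0045, 0, 0, 0, 0, 0, 0, 0, 0, 0, 0, 0, 0, 0, 0, 0])

```text
time: 16.7
tool_pos: [0.6797, -0.017, 0.2195]
tool_rot: [-0.144, 0.888, 0.071, 0.43]
wrist_force: [4.0, -2.8, -3.2]
opening: 0.318
finger_force: 30.3
```

```bash
python3 vis.py
```

```text
q [ 0.024  0.167 -0.286 -0.79  -0.331 -0.622] F [ 4.  -2.8 -3.2] op 0.318
tool q 0.764 r 0.1586 y 0.0008
[(0.6, [247.2, 207.5]), (0.7, [247.2, 210.9]), (0.8, [247.2, 214.3]), (0.92, [247.3, 218.6])]
196 103 112 124 134 135 133 135 134 133 125 100  79  77  72  79 120 154 150 136 133
197  95 115 137 150 148 148 148 148 145 126  90  76  70  60  71 135 183 180 156 147
198  71  94 119 129 124 123 123 122 119 108  86  71  66  55  65 129 180 173 134 119
199  55  73 106 118 113 112 113 113 113 110  88  63  56  51  62 128 185 178 131 113
200  52  60  92 111 112 111 111 111 111 110  92  65  56  50  61 125 184 175 123 103
201  52  58  86 108 111 111 112 112 112 109  98  71  56  53  60 118 179 169 105  78
202  49  56  74  98 109 111 110 111 110 110 103  79  56  53  61 117 179 168 101  74
203  50  54  72  96 110 111 110 110 110 110 108  86  59  53  61 118 179 169 103  75
204  52  54  73  96 110 111 109 108 105 105 106  86  59  53  61 117 179 168 101
[... 1572 characters left out ...]
  96  97 102 119 145 207 235
224 120 137 129 106  99  98  98  98  98  98  98  98  99  99  99 105 122 147 210 236
225 116 132 122 104  98  97  98  98  99  99 100 100  99 101 112 119 126 144 202 230
226 109 115 108 100  97  97  97 100 111 120 121 121 121 124 142 151 143 140 176 200
227 100 104 103  99  98  98 100 114 140 157 158 159 158 159 162 163 163 152 152 159
228 100 102 101  98  98  99 114 140 159 163 163 163 164 164 164 165 166 156 128 115
229 100  98  97  97  99 112 139 156 161 161 161 161 162 162 163 163 165 157 128 103
230  99  97  97  96 101 124 144 147 146 147 147 147 148 149 148 149 151 145 123 118
231  98  95  96  97  98 102 105 106 105 105 105 104 105 105 105 105 105 107 119 145
```

The wrist force has reversed to +4 N: the lever is past the crest and pulling forward. A little more, then release.

>>> jog_arm(deltas=[-0.0006, -0.0007, 0.003, 0, 0, 0, -0.0006, -0.0007, 0.003, 0, 0, 0, -0.0005, -0.0009, 0.0035, 0, 0, 0, -0.0005, -0.0009, 0.0035, 0, 0, 0, 0, 0, 0, 0, 0, 0, 0, 0, 0, 0, 0, 0])

```text
time: 17.35
tool_pos: [0.6923, -0.016, 0.2126]
tool_rot: [-0.144, 0.888, 0.071, 0.43]
wrist_force: [7.7, -2.5, -5.4]
opening: 0.327
finger_force: 30.4
```

```bash
python3 where.py
```

```text
q [ 0.021  0.195 -0.265 -0.808 -0.329 -0.601] F [ 7.7 -2.5 -5.4] op 0.327
tool q 0.855 r 0.1587 y 0.0008
```

Being pulled 9 N toward the notch at about 0.855, so I open here and let it drop in.

>>> jog_arm(deltas=[0, 0, 0, 0, 0, 0, 0, 0, 0, 0, 0, 0, 0, 0, 0, 0, 0, 0, 0, 0, 0, 0, 0, 0, 0, 0, 0, 0, 0, 0, 0, 0, 0, 0, 0, 0, 0, 0, 0, 0, 0, 0, 0, 0, 0, 0, 0, 0, 0, 0, 0, 0, 0, 0, 0, 0, 0, 0, 0, 0], jaw=1.0)

```text
time: 18.35
tool_pos: [0.6914, -0.0161, 0.2136]
tool_rot: [-0.145, 0.888, 0.071, 0.43]
wrist_force: [0.6, 0.3, -0.3]
opening: 0.995
finger_force: 0.0
```

```bash
python3 - <<'E'
from vis import *
print([(k,proj(t,pt(.2,k)).tolist()) for k in(.8,.85,.9,.92,.95)])
E
```

```text
q [ 0.021  0.193 -0.266 -0.807 -0.33  -0.601] F [ 0.6  0.3 -0.3] op 0.995
tool q 0.847 r 0.1591 y 0.0008
[(0.6, [247.2, 207.5]), (0.7, [247.2, 210.9]), (0.8, [247.2, 214.3]), (0.92, [247.3, 218.6])]
196 124 116 125 134 134 134 135 134 135 135 135 135 134 134 134 143 154 149 134 110
197 135 125 139 150 149 148 147 148 147 145 146 146 147 145 147 157 174 171 151 121
198 123 124 130 130 124 122 121 122 119 117 117 117 117 117 118 125 147 151 127  93
199 120 125 125 120 113 112 112 112 113 111 112 112 112 112 114 130 173 173 119  76
200 119 124 120 114 111 112 111 111 111 111 111 111 111 111 112 139 184 174 113  70
201 120 124 120 114 112 111 111 112 112 112 112 111 111 107 105 132 179 168 103  66
202 120 124 120 114 112 111 111 111 110 111 110 109 105  90  82 123 179 168 100  66
203 120 125 120 113 110 111 111 110 110 110 111 105  90  75  78 121 179 169 102  69
204 120 125 121 114 111 110 111 111 110 110 109  95  76  72  78 123 179 168 101
[... 1691 characters left out ...]
6 126 116 103  97  97  97  98  99 100  99 100  99 101 111 120 126 143 202 230
226 109 114 109 100  97  97  97  99 109 119 120 121 120 124 142 151 142 139 176 200
227 100 103 103  98  98  99 100 113 140 156 158 158 159 159 161 164 163 151 153 159
228 100 101 100  97  97 100 113 140 159 162 162 164 164 163 164 165 165 156 127 115
229 100  99  97  97  99 111 139 157 160 161 160 162 162 162 163 163 164 157 129 104
230  99  97  96  97 101 124 143 147 147 146 146 148 148 148 148 148 151 144 123 119
231  98  96  97  97  98 102 104 106 105 105 105 105 105 104 104 105 105 107 118 145
[(0.8, [246.6, 212.1]), (0.85, [246.6, 215.3]), (0.9, [246.7, 218.6]), (0.92, [246.7, 219.9]), (0.95, [246.7, 221.8])]
```

Released. The disc centre is at about (246,218) in the scene view, so joint ≈0.90: the lever has snapped ahead into the notch. Backing out along the tool axis.

>>> jog_arm(deltas=[0, 0, -0.01, 0, 0, 0, 0, 0, -0.02, 0, 0, 0, 0, 0, -0.02, 0, 0, 0, 0, 0, -0.02, 0, 0, 0, 0, 0, -0.02, 0, 0, 0, 0, 0, -0.02, 0, 0, 0, 0, 0, 0, 0, 0, 0])

```text
time: 19.1
tool_pos: [0.6086, -0.0442, 0.285]
tool_rot: [-0.145, 0.887, 0.07, 0.433]
wrist_force: [-0.1, -1.0, -0.2]
opening: 1.005
finger_force: 0.0
```

```bash
python3 - <<'E'
from where import *
print(s["tool_pos"]); a=np.array(s["tool_pos"])-.08*r.apply([0,0,1]);print(ik(a,r,q))
E
```

```text
q [-0.005 -0.021 -0.358 -0.646 -0.433 -0.763] F [-0.1 -1.  -0.2] op 1.005
tool q 0.29 r 0.2071 y -0.0212
[ 0.60862139 -0.04420689  0.28495439]
(array([-0.04592274, -0.16661453, -0.38125917, -0.56340084, -0.55510979,
       -0.84337334]), np.float64(6.3365147587313165e-09))
```

>>> jog_arm(deltas=[0, 0, -0.03, 0, 0, 0, 0, 0, -0.03, 0, 0, 0, 0, 0, -0.03, 0, 0, 0, 0, 0, -0.03, 0, 0, 0, 0, 0, 0, 0, 0, 0, 0, 0, 0, 0, 0, 0])

```text
time: 19.7
tool_pos: [0.5202, -0.0736, 0.3563]
tool_rot: [-0.144, 0.888, 0.071, 0.431]
wrist_force: [-0.1, -0.8, -0.8]
opening: 0.996
finger_force: 0.0
```

```bash
python3 - <<'E'
from st2 import *
import cv2
a=viewer.get_image("scene");b=viewer.get_image("top")
c=np.hstack([cv2.resize(a["image"][165:265,190:290],None,fx=4,fy=4,interpolation=cv2.INTER_CUBIC),cv2.resize(b["image"][135:235,170:270],None,fx=4,fy=4,interpolation=cv2.INTER_CUBIC)])
cv2.imwrite("pics/end.png",c[:,:,::-1]);print(s["tool_pos"])
import pickle;d=pickle.load(open("im0.pkl","rb"))
# ball blob shift and general change
x=b["image"][180:196,208:226].max(2)<60;y=d["top"]["image"][180:196,208:226].max(2)<60
print([np.mean(np.argwhere(m),0).round(2) for m in(x,y)])
def proj(t,p):
    c=R.from_quat(t["rotation"]).inv().apply(np.array(p)-t["eye"]);return np.round([c[0]/c[2]*t["fx"]+t["cx"],c[1]/c[2]*t["fy"]+t["cy"]],1)
print([(k,(proj(a,pt(.2,k))-[190,165])*4) for k in(.85,.9,.92,.95)])
E
```

```text
q [-0.083 -0.227 -0.372 -0.549 -0.637 -0.855] F [-0.1 -0.8 -0.8] op 0.996
[ 0.520215   -0.07358068  0.35629025]
[array([7.62, 7.54]), array([7.62, 7.62])]
[(0.85, array([226.4, 201.2])), (0.9, array([226.8, 214.4])), (0.92, array([226.8, 219.6])), (0.95, array([226.8, 227.2]))]
```

View pics/end.png

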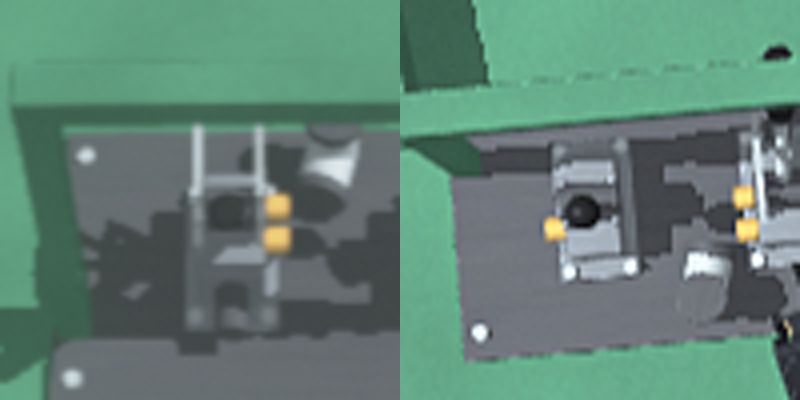

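The black grip sits at (227,213) in the scene crop, where joint ≈0.90–0.92 should appear. The ball has not moved, the elbow looks undisturbed, and the gripper is clear.

```bash
python3 -c "
from station import env, viewer, probe_bus, hand_in
print(hand_in())"
```

```text
the job is handed in; nothing more can be done
None
```

I drew the tall lever back to its rear stop, pushed it past the detent and released it in the float notch. The last pictures put the joint at about 0.90, with the ball unmoved, and the job was handed in at about 20 s with no verdict returned.

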